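Swap the dark shutter for the reference filter and hold it in the beam

ROBOT

A 7-joint arm with a two-finger parallel gripper is mounted at the origin on the work surface. World frame = base frame: x ahead of the robot, y to its left, z up, the work surface at z = 0. Lengths are in m, angles in rad, forces in N, time in s.
With the tool pointing down it reaches from about 0.4 to 0.85 m from the base axis. Payload 4.5 kg.
Tool frame: the origin (TCP) lies at the very end of the fingers, on their centre line; the grasp point (between the pads) lies 19 mm behind it; z points along the fingers, y is the line along which they close (so a half turn about z gives the same grasp; the last joint's range is limited). The gripper opens to 88 mm and grips with 3 to 60 N. Pads are 18 mm wide; open, the fingers measure 123 mm over their backs; the gripper's body (75 mm by 187 mm) begins 45 mm behind the grasp point.
Start: joints at [1.246, 0.689, -0.195, 1.565, 0.157, 0.902, -0.215], TCP at [0.219, -0.585, 0.239] pointing down, gripper open.
Joint ranges: [-3.01, 3.01], [-0.46, 2.08], [-1.47, 1.51], [0.13, 2.56], [-1, 4.14], [0.04, 2.09], [-2.66, 2.66]. Speed limits (rad/s): [2.57, 2.57, 3.14, 3.14, 3.14, 3.14, 3.14].

INTERFACE

Orientations are given as a unit quaternion [x, y, z, w].
In Python, from plant import r, eyes, nets gives the robot as it stands.
- The arm moves only by the shell command python3 -m pendant 'ROWS' [FORCE]. ROWS is JSON, a list of rows, each an object of numbers: "claw": the opening, from 0 (shut) to 1 (fully open); "dx", "dy", "dz": the shift along the world's x, y, z in mm; "twist": the turn about the world's z in rad. In form: [{"claw": .., "dx": .., "dy": .., "dz": .., "twist": ..}, ...]. A call has 1 to 8 rows; each row is the pose to reach, as a shift and turn from the pose commanded when the call began; what a row does not reach only later rows make up. A row lasts 1/10 s, in which the tool goes at most 50 mm and 8.59 degrees, less where a joint would pass 70% of its speed; a pose out of reach is approached as far as the arm can. A call with a gripper value outside its range is refused whole. The fingers move at their own pace and stop on an object; FORCE is the grip in N (left out, the last holds). Time passes only in rows, so rows that repeat a pose let the fingers close. It gives the time, the measured TCP pose, the force, the opening and the grip force at its end, in the units of the state.
- r.get_state(): the state, without advancing time (a new reading comes with each control period).
- eyes.snapshot(name): name is "side" or "top" or "wrist"; returns (picture, depth): 480x640x3 uint8, blue, green, red; 480x640 float32, m along the optical axis (not along the pixel's ray), 0 where there is no reading.
- eyes.camera_info(name): a dict with "K" (3x3 intrinsics, pixels), "world_to_cam" (4x4, takes a point from world to camera coordinates); the wrist camera has in their place "T_tool_cam" (4x4, takes a point from camera to tool coordinates, whose origin is the TCP and whose axes are the flange's). Camera axes: x right, y down, z forward; pixel columns grow to the right and rows downward; lengths in m; the calibration is good to about 2 mm. A picture is of the moment at which its call begins: read the wrist's pose just before it. camera_info takes no time and is no camera call.
- r.finish_job(): hands the job in; it is judged then, once.
Trained networks look in the newest picture that a camera, given by its name, has taken for a name from the list of things; names that differ only in an ending like _2 or _b are one class to them, and where a whole thing is asked for, a point or a joint stands for the part that bears it (a point fixed in the world has none). Each returns a list of dicts, best first, with "confidence" (0 to 1); they miss things now and then, are a little off and sometimes report something else, mostly with a low value. They report only what shows in the picture. A call takes as long as a camera call. They do not tell look-alikes from the thing itself.
- nets.spot_in(camera, query): "box" ([left, top, width, height] as shares, 0 to 1, of the picture: columns of its width, rows of its height, round what is visible of it).
- nets.place_of(camera, query): "position" ([column, row] as shares, 0 to 1, of the picture: columns of its width, rows of its height: a listed point, or the origin of a listed thing).
The state is a dict: "clock": time; "q": joint angles; "qd": joint speeds; "joint_torque": joint torques, N m; "tool_pos": TCP position; "eef_rot": TCP orientation; "contact_force": force on the tool from outside, world axes, zero at the start; "moment": the same for the moment, N m; "opening": opening from 0.0 (shut) to 1.0 (fully open); "finger_force": force on a finger pad.
Only numpy, scipy, OpenCV 4.12 (cv2) and the standard library are available. Lean on these libraries where they do the work, as an engineer would, in place of code of your own. Each camera call takes 0.05 s, during which the arm holds its last target. There are 200 camera calls.

TASK

Check the photometer's lamp: draw the black dark shutter with the red tab up out of the slot in the photometer's top, hang it by its eye on the peg of the stand and let it go there. Then take the orange filter from the blue rack, pass its framed end down through the now empty slot and finish while still holding it upright in the gripper, its white line level with the photometer's top face: there is no seat inside, so it must not be let go, nor pressed hard against the slot's sides. Leave the other two filters in the rack, and leave the amber bottle and the pipette where they are.

Things in the scene. Friction and masses are not known exactly. Their poses are not given: they have to be found in the camera images.
- photometer: White box-shaped instrument, fixed, 200 (x) x 150 (y) x 130 (z) mm, display on its -x face, grey inlays round the slot on its flat top. Origin: centre of its underside; z up. It is hollow below the slot: top plate 15 mm thick, then free depth down to a floor 115 mm below the top.
- slot (a point): Centre of the slot's mouth, at the level of the photometer's flat top face (130 mm above the table); axes as the photometer's, z up. The slot goes straight down, 10 mm wide along x and 32 mm long along y, its mouth bevelled by 2 mm.
- shutter: Dark shutter, loose, 50 g, black, 142 mm tall, stands in the slot. Upward from its origin (centre of the bottom end; z to the tab, x the thin way): blade 8 (x) x 30 (y) mm to 55; flange 20 x 46 to 63, resting on the photometer's top; ring eye; red grip tab 8 x 20 from 95 to 142, gripped across its 8 mm from above. Draw it straight up by over 55 mm. A half turn about z makes no difference.
- eye (a point): Centre of the shutter's round eye, on its axis 79 mm above its origin. The hole runs along the shutter's x, 20 mm in diameter; the ring round it is 36 mm across outside and 8 mm thick. The centre of mass lies below the eye, so that the shutter hangs with its tab up.
- stand: Fixed peg stand: dark foot 120 x 90 x 10 mm, round column 18 mm thick, 158 mm tall, plain yellow peg 8 mm in diameter. Origin: column axis, on the table; z up. The peg starts on the column's axis 150 mm above the table and points along the stand's -x, rising by 8 degrees; its rounded end is 63 mm from the column's axis and 8 mm higher than its root.
- peg (a point): Point on the peg's axis 30 mm in -x from the column's axis, 154 mm above the table. Axes as the stand's (x horizontal, from the peg's free end to the column; z up). A hung eye ends with its centre about 6 mm below the peg's axis and stays where it is let go along the peg.
- rack: Fixed blue block 80 (x) x 170 (y) x 45 mm with three pockets 10 (x) x 32 (y) mm, 30 mm deep, in a row along y, 50 mm apart, a filter standing in each. Origin: centre of its underside, z up.
- filter_orange: The filter to use, loose, 45 g, orange with a yellow window and a white line, 135 mm tall, 8 mm thick (x). Framed end 30 mm wide (y) up to 75 mm above the origin (26 mm wide for the first 6 mm), then the handle, 20 mm wide. Origin: centre of its bottom end; z to the handle. In a rack pocket, 15 mm above the table. Grip it across its 8 mm from above. A half turn about z makes no difference.
- line (a point): Centre of the orange filter at the level of its white line, 70 mm above its origin. The line must be level with the photometer's top face at the end.
- window (a point): Centre of the orange filter's 18 mm window, 47 mm above its origin.
- filter_green: Green filter, a decoy of the same shape and size as the orange one, but green and without a white line, standing in another pocket of the rack. Leave it there. Origin and axes as for the orange filter.
- filter_grey: Grey filter, a decoy of the same shape and size as the orange one, but grey and without a white line, standing in another pocket of the rack. Leave it there. Origin and axes as for the orange filter.
- bottle: Amber glass jar with a blue cap, loose, 44 mm in diameter, 90 mm tall, a bystander. Origin: centre of its underside.
- pipette: Grey hand pipette lying on the table beyond the photometer, about 220 mm long, loose, a bystander. Origin: under the middle of its body.
There are look-alikes about, which are no part of the job. Leave any green or pink look-alike of the stand alone.

How it is judged:
By the outcome, as a careful person would: the job done as asked, in the order asked, and still so for the second after the job is handed in, while the arm keeps its last pose, push and grip.
It also fails if it takes over 58 s, if anything falls off the work surface, if the arm or the gripper's body presses on something with over 40 N, if the wrist force passes 120 N, or if a joint passes its speed limit or range.

## Working session

There is one attempt and no reset: what is moved stays moved. The work goes in short steps, Python scripts to look and compute and a shell command to move; the robot and the scene stay as the last step left them, time stands still between calls to the robot, and variables do not carry over. Pictures are saved under pics/ and viewed, at most 10 in all, crops included, and the job is handed in when it is done.

```bash
mkdir -p pics
cat > h.py <<'E'
import numpy as np, cv2
from plant import r, eyes, nets
def ray(cam,uv):
    i=eyes.camera_info(cam);K=np.array(i["K"]);T=np.linalg.inv(np.array(i["world_to_cam"]))
    d=T[:3,:3]@np.linalg.solve(K,[uv[0],uv[1],1.]);return T[:3,3],d
def at_z(cam,uv,z):
    o,d=ray(cam,uv);return o+d*(z-o[2])/d[2]
def cloud(cam,dep):
    i=eyes.camera_info(cam);K=np.array(i["K"]);T=np.linalg.inv(np.array(i["world_to_cam"]))
    v,u=np.mgrid[0:480,0:640]
    p=np.stack([(u-K[0,2])/K[0,0]*dep,(v-K[1,2])/K[1,1]*dep,dep],-1)
    return p@T[:3,:3].T+T[:3,3]
E
python3 - <<'E'
from h import *
np.set_printoptions(precision=4,suppress=True)
for c in ("top","side"):
    im,d=eyes.snapshot(c);cv2.imwrite(f"pics/{c}0.png",im);np.save(f"{c}0.npy",d)
    print(c,np.linalg.inv(np.array(eyes.camera_info(c)["world_to_cam"])),d.min(),d.max())
    for q in ("slot","eye","peg","stand","filter_orange","line","photometer","rack","shutter","bottle"):
        print(q,[(np.round(np.array(x["position"])*[640,480],1),round(x["confidence"],2)) for x in nets.place_of(c,q)[:3]])
print(r.get_state())
E
```

```text
top [[ 0.0568 -0.977   0.2057  0.3304]
 [-0.9984 -0.0546  0.0167 -0.042 ]
 [-0.0051 -0.2063 -0.9785  1.1265]
 [ 0.      0.      0.      1.    ]] 0.0 2.1799016
slot [(array([305.1, 235.6]), 0.65)]
eye [(array([302.7, 233.3]), 0.69)]
peg [(array([411.9, 391.1]), 0.96), (array([501.4, 233.6]), 0.86), (array([407.2, 211.5]), 0.75)]
stand [(array([395.3, 212.5]), 0.91), (array([424.7, 284.9]), 0.69), (array([406.1, 375.3]), 0.6)]
filter_orange [(array([186.7, 257.5]), 0.63)]
line []
photometer [(array([308.3, 249. ]), 0.83)]
rack [(array([189.5, 263.5]), 0.62)]
shutter [(array([308.2, 240.1]), 0.51)]
bottle [(array([227.3, 184.2]), 0.85)]
side [[-0.9276 -0.2456  0.2815  0.2662]
 [-0.3735  0.6278 -0.6829  0.5817]
 [-0.009  -0.7386 -0.6741  0.7363]
 [ 0.      0.      0.      1.    ]] 0.0 3.7133882
slot [(array([302.7, 251.3]), 0.6)]
eye [(array([304.9, 240.3]), 0.92)]
peg [(array([366.5, 132.5]), 0.93), (array([497. , 204.4]), 0.85), (array([402.8, 171.1]), 0.75)]
stand [(array([469.4, 255.2]), 0.93), (array([303.4, 224.3]), 0.88), (array([381.7, 221.1]), 0.79)]
filter_orange [(array([261.5, 422.8]), 0.61), (array([382.9, 220.3]), 0.59)]
line [(array([261. , 403.1]), 0.93)]
photometer [(array([307.6, 295.2]), 0.8)]
rack [(array([266.2, 430.3]), 0.96)]
shutter [(array([304.1, 271.7]), 0.66)]
bottle [(array([185.1, 357.2]), 0.61), (array([277.9, 401.2]), 0.52)]
{'clock': 1.1, 'q': array([ 1.2458,  0.6891, -0.1946,  1.5653,  0.1573,  0.9025, -0.2151]), 'qd': array([ 0.0013, -0.0002,  0.0006, -0.001 ,  0.0006,  0.0015, -0.0004]), 'joint_torque': array([  0.0009, -52.7507,  -1.2671, -15.375 ,  -0.0519,  -0.0007,
         0.    ]), 'tool_pos': array([ 0.2195, -0.5852,  0.2387]), 'eef_rot': array([0.9839, 0.1785, 0.    , 0.0001]), 'contact_force': array([ 0.1815, -0.1095, -0.3603]), 'moment': array([0.0241, 0.0015, 0.0461]), 'finger_force': 0.0, 'opening': 1.002483883810094}
```

View pics/top0.png

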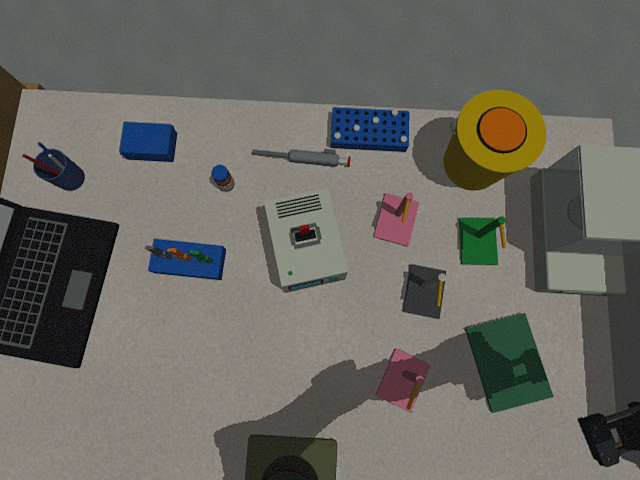

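View pics/side0.png

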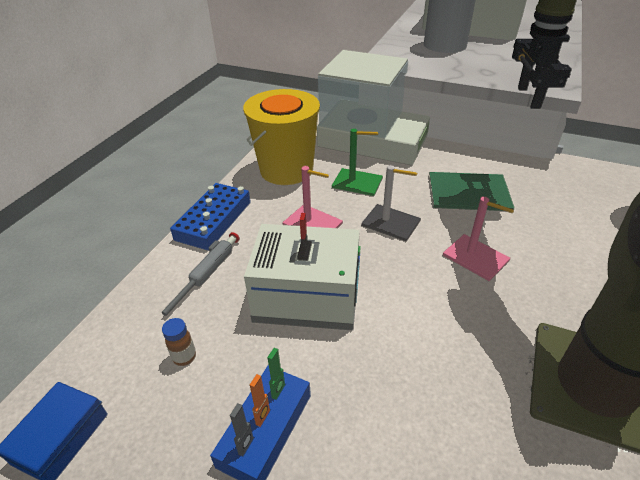

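```bash
cat > m.py <<'E'
from h import *
np.set_printoptions(precision=4,suppress=True)
def rect(P):
    (c,s,a)=cv2.minAreaRect((P[:,:2]*1000).astype(np.float32)); return np.round(c,1),np.round(s,1),round(a,2),len(P)
for c in ("top","side"):
    im=cv2.imread(f"pics/{c}0.png");d=np.load(f"{c}0.npy");P=cloud(c,d);hsv=cv2.cvtColor(im,cv2.COLOR_BGR2HSV).astype(int)
    H,S,V=hsv[...,0],hsv[...,1],hsv[...,2]
    def sel(m,z0,z1,x,y,R):
        m=m&(d>0)&(P[...,2]>z0)&(P[...,2]<z1)&(abs(P[...,0]-x)<R)&(abs(P[...,1]-y)<R)
        m=cv2.morphologyEx(m.astype(np.uint8),cv2.MORPH_OPEN,np.ones((2,2)))>0
        return P[m]
    T=np.ones_like(H,bool)
    px=(305,235) if c=="top" else (304,250)
    p0=at_z(c,px,.13); print(c,"p0",p0)
    Q=sel(T,.122,.138,p0[0],p0[1],.16); print("phot top",rect(Q),np.median(Q[:,2]))
    Q=sel((S>120)&((H<8)|(H>172)),.17,.26,p0[0],p0[1],.06); print("tab",rect(Q) if len(Q) else None,Q.mean(0) if len(Q) else 0,Q[:,2].max() if len(Q) else 0)
    r0=at_z(c,(187,258) if c=="top" else (262,425),.045)
    Q=sel((H>100)&(H<125)&(S>100),.035,.055,r0[0],r0[1],.14); print("rack",r0,rect(Q),np.median(Q[:,2]))
    Q=sel((H>3)&(H<20)&(S>120),.06,.17,r0[0],r0[1],.1); print("orange",rect(Q),Q.mean(0),Q[:,2].max())
    s0=at_z(c,(425,290) if c=="top" else (390,220),.01);print("s0",s0)
    Q=sel(V<110,.004,.018,s0[0],s0[1],.09); print("foot",rect(Q),np.median(Q[:,2]))
    Q=sel((H>15)&(H<35)&(S>120),.12,.2,s0[0],s0[1],.09); print("peg",rect(Q),Q[Q[:,2].argmin()],Q[Q[:,2].argmax()],Q.mean(0))
    Q=sel(S<60,.05,.145,s0[0],s0[1],.08); print("col",rect(Q),Q.mean(0),Q[:,2].max())
E
python3 m.py
```

```text
top p0 [ 0.5522 -0.0024  0.13  ]
phot top (array([512.4, -21.4]), array([361.4, 163. ]), 15.84, 5604) 0.12989264286309066
tab (array([450.7, -17. ]), array([245. ,  18.2]), 7.47, 66) [ 0.5473 -0.0049  0.2039] 1.1264892824583415
rack [0.4986 0.2817 0.045 ] (array([454.9, 155.5]), array([452. , 116.8]), 72.26, 1799) 0.04516177095800611
orange (array([420.9, 125.9]), array([381. ,  16.2]), 64.12, 104) [0.4952 0.2793 0.1149] 1.1264892824583415
s0 [ 0.4576 -0.2993  0.01  ]
foot (array([ 432.7, -195.1]), array([137.5, 341.7]), 11.82, 1508) 0.009286047181052082
peg (array([ 392.2, -196.5]), array([ 50.6, 332.8]), 21.81, 82) [ 0.4607 -0.3424  0.004 ] [ 0.3304 -0.042   1.1265] [ 0.4371 -0.3069  0.1207]
col (array([ 407.7, -183. ]), array([ 16.3, 321.4]), 27.28, 82) [ 0.4652 -0.2939  0.1068] 1.1264892824583415
side p0 [ 0.5552 -0.0073  0.13  ]
phot top (array([489.6, 198.9]), array([204. , 862.5]), 16.95, 5785) 0.13025111319641147
tab (array([ 597.2, -108.6]), array([  8.4, 253.7]), 23.32, 139) [ 0.558  -0.0175  0.1807] 0.21884268133352414
rack [0.4945 0.2981 0.045 ] (array([436.3, 410.6]), array([150.2, 458.4]), 26.69, 3942) 0.04496723805808894
orange (array([405.5, 412.1]), array([ 23.3, 438.3]), 36.35, 450) [0.4972 0.2886 0.1106] 0.7362761486030351
s0 [ 0.4601 -0.2995  0.01  ]
foot (array([397.4, 119.9]), array([135.7, 950.4]), 7.73, 1132) 0.01017225389574078
peg (array([382.7,  30.1]), array([  51.7, 1126.4]), 9.29, 64) [ 0.4479 -0.528   0.0017] [0.2662 0.5817 0.7363] [ 0.4337 -0.2873  0.1611]
col (array([ 485. , -398.7]), array([ 14.7, 220.2]), 8.16, 255) [ 0.4728 -0.3147  0.0838] 0.14398985294900246
```

```bash
sed -i 's/        m=cv2.morphologyEx(\(.*\))>0/        m=m\&(cv2.morphologyEx(\1)>0)/' m.py; python3 m.py
```

```text
top p0 [ 0.5522 -0.0024  0.13  ]
phot top (array([551.4,  -2.7]), array([198.9, 148.5]), 15.77, 5407) 0.12992331264995938
tab (array([549.8,  -2.9]), array([ 3.8, 16.5]), 15.33, 50) [ 0.549  -0.0035  0.2002] 0.21916482231733347
rack [0.4986 0.2817 0.045 ] (array([497.7, 285.3]), array([167.7,  76.7]), 87.3, 1649) 0.04520504203306408
orange (array([498. , 284.3]), array([26.9,  6.1]), 87.48, 87) [0.4969 0.282  0.1114] 0.15531473541774177
s0 [ 0.4576 -0.2993  0.01  ]
foot (array([ 455.6, -299.1]), array([ 89. , 117.9]), 82.22, 1373) 0.009309332915002688
peg (array([ 435.2, -296. ]), array([ 5.6, 50.1]), 81.63, 54) [ 0.4452 -0.3     0.1543] [ 0.4207 -0.2914  0.1632] [ 0.4348 -0.2959  0.1583]
col (array([ 466.6, -295.9]), array([14.7,  4.7]), 47.29, 65) [ 0.467  -0.2946  0.1004] 0.14146842207258825
side p0 [ 0.5552 -0.0073  0.13  ]
phot top (array([551.3,  -2.3]), array([197.8, 152.4]), 15.81, 5569) 0.1302697916836073
tab (array([550.7,  -0.7]), array([ 6.2, 18.9]), 13.49, 109) [0.5493 0.0026 0.1999] 0.21884268133352414
rack [0.4945 0.2981 0.045 ] (array([499. , 285.8]), array([171. ,  79.3]), 87.12, 3685) 0.04500947691487467
orange (array([498.8, 286. ]), array([30.1,  7.2]), 86.52, 385) [0.4977 0.2888 0.1136] 0.15287353760848366
s0 [ 0.4601 -0.2995  0.01  ]
foot (array([ 455.3, -297.9]), array([ 93.2, 115.8]), 82.13, 1053) 0.01026711507855771
peg (array([ 437.1, -294.2]), array([ 5.8, 51.8]), 80.49, 41) [ 0.4627 -0.2987  0.1516] [ 0.4138 -0.2894  0.1637] [ 0.4358 -0.2939  0.1579]
col (array([ 468.8, -296.4]), array([17.4, 11.5]), 32.08, 213) [ 0.4699 -0.2954  0.0986] 0.14398985294900246
```

```bash
python3 -m pendant '[{"claw":1,"dx":165,"dy":290,"dz":60,"twist":0.75},{"claw":1,"dx":165,"dy":290,"dz":60,"twist":0.75},{"claw":1,"dx":165,"dy":290,"dz":60,"twist":0.75},{"claw":1,"dx":165,"dy":290,"dz":60,"twist":0.75},{"claw":1,"dx":165,"dy":290,"dz":60,"twist":0.75},{"claw":1,"dx":165,"dy":290,"dz":60,"twist":0.75},{"claw":1,"dx":165,"dy":290,"dz":60,"twist":0.75},{"claw":1,"dx":165,"dy":290,"dz":60,"twist":0.75}]' && python3 -m pendant '[{"claw":1,"dx":165,"dy":293,"dz":20,"twist":0.737},{"claw":1,"dx":165,"dy":293,"dz":20,"twist":0.737},{"claw":1,"dx":165,"dy":293,"dz":20,"twist":0.737},{"claw":1,"dx":165,"dy":293,"dz":20,"twist":0.737},{"claw":1,"dx":165,"dy":293,"dz":20,"twist":0.737},{"claw":1,"dx":165,"dy":293,"dz":20,"twist":0.737},{"claw":1,"dx":165,"dy":293,"dz":20,"twist":0.737},{"claw":1,"dx":165,"dy":293,"dz":20,"twist":0.737}]'
cat >> h.py <<'E'
from scipy.spatial.transform import Rotation as R
def look(name):
    s=r.get_state(); im,d=eyes.snapshot("wrist"); cv2.imwrite(f"pics/{name}.png",im)
    i=eyes.camera_info("wrist");K=np.array(i["K"])
    T=np.eye(4);T[:3,:3]=R.from_quat(s["eef_rot"]).as_matrix();T[:3,3]=s["tool_pos"]
    T=T@np.array(i["T_tool_cam"])
    v,u=np.mgrid[0:480,0:640]
    p=np.stack([(u-K[0,2])/K[0,0]*d,(v-K[1,2])/K[1,1]*d,d],-1)@T[:3,:3].T+T[:3,3]
    return s,im,d,p,K,T
def rect(P):
    (c,s,a)=cv2.minAreaRect((P[:,:2]*1000).astype(np.float32)); return np.round(c,1),np.round(s,1),round(a,2),len(P)
E
python3 - <<'E'
from h import *
s,im,d,p,K,T=look("w1"); np.savez("w1.npz",d=d,p=p,K=K,T=T)
print(s["tool_pos"],s["eef_rot"],s["clock"],"\n",T.round(4),K)
for q in ("slot","eye","shutter"):
    print(q,[(np.round(np.array(x["position"])*[640,480],1),round(x["confidence"],2)) for x in nets.place_of("wrist",q)[:2]])
E
```

```text
clock: 1.9
tool_pos: [0.3886, -0.2898, 0.3003]
eef_rot: [0.847, 0.531, 0.002, 0.001]
contact_force: [-0.0, 0.4, 0.1]
opening: 1.0
finger_force: 0.0
clock: 2.7
tool_pos: [0.5516, 0.0035, 0.3192]
eef_rot: [0.601, 0.8, 0.003, -0.0]
contact_force: [0.2, 0.0, 0.3]
opening: 0.999
finger_force: 0.0
[0.55160808 0.00352564 0.31920634] [ 6.00553797e-01  7.99579679e-01  2.72582927e-03 -2.10348078e-04] 2.7 
 [[ 0.9602  0.2695  0.0737  0.5327]
 [ 0.2794 -0.9294 -0.2413  0.0649]
 [ 0.0035  0.2523 -0.9676  0.4647]
 [ 0.      0.      0.      1.    ]] [[359.81772724   0.         329.39476917]
 [  0.         359.81772724 242.00706003]
 [  0.           0.           1.        ]]
slot [(array([324.7, 224.7]), 0.58)]
eye [(array([330.8, 232.6]), 0.87)]
shutter [(array([325.7, 217.1]), 0.74), (array([503.5,  64.8]), 0.28)]
```

View pics/w1.png

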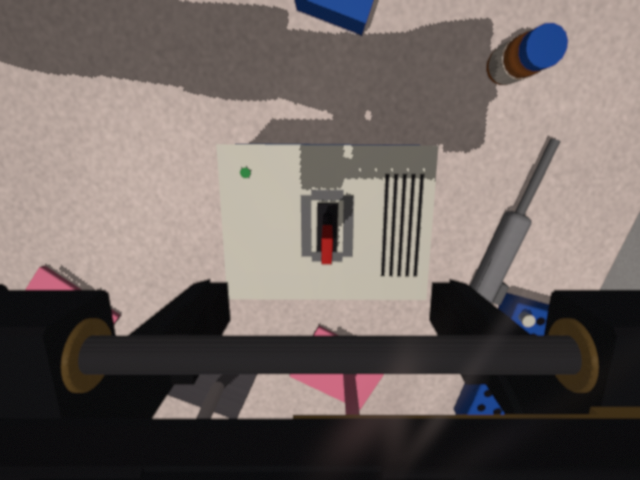

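Run:
```python
from h import *
a=np.load("w1.npz");d,p=a["d"],a["p"];im=cv2.imread("pics/w1.png");hsv=cv2.cvtColor(im,cv2.COLOR_BGR2HSV).astype(int);H,S,V=[hsv[...,k] for k in range(3)]
v,u=np.mgrid[0:480,0:640]
box=(u>205)&(u<445)&(v>130)&(v<305)&(d>0)
m=box&(abs(p[...,2]-.13)<.006);print("top",rect(p[m]),np.median(p[m][:,2]))
m=box&((H<8)|(H>172))&(S>120)&(p[...,2]>.165);Q=p[m];print("tab",rect(Q),Q.mean(0),Q[:,2].max())
q=Q[Q[:,2]>Q[:,2].max()-.006];print("tabtop",rect(q))
m=box&(S<50)&(V<135)&(abs(p[...,2]-.13)<.004)&(u>298)&(u<355)&(v>188)&(v<265);print("inlay",rect(p[m]))
m=box&(V<60)&(p[...,2]>.132)&(p[...,2]<.142)&(u>298)&(u<355)&(v>185)&(v<265);print("flange",rect(p[m]) if m.any() else 0)
print(r.get_state()["tool_pos"],R.from_quat(r.get_state()["eef_rot"]).as_matrix()[:,1])
```

```text
top (array([551.8,  -5. ]), array([200.8, 150.5]), 15.74, 31225) 0.1294390187899463
tab (array([551.4,  -3.7]), array([ 7.9, 19. ]), 14.9, 423) [ 0.55059472 -0.00073494  0.20780549] 0.21832606823789444
tabtop (array([551.4,  -3.8]), array([ 7.9, 18.7]), 15.83, 286)
inlay (array([551.3,  -4.1]), array([49.2, 70.1]), 15.67, 1910)
flange (array([551.8,  -4.2]), array([18.1, 45.8]), 14.48, 538)
[ 0.54893049 -0.00462104  0.31826151] [ 0.96317731  0.26886162 -0.00170247]
```

```bash
python3 -m pendant '[{"claw":1,"dx":1.5,"dy":-1,"dz":-40},{"claw":1,"dx":1.5,"dy":-1,"dz":-80},{"claw":1,"dx":1.5,"dy":-1,"dz":-115},{"claw":1,"dx":1.5,"dy":-1,"dz":-137},{"claw":1,"dx":1.5,"dy":-1,"dz":-137},{"claw":1,"dx":1.5,"dy":-1,"dz":-137}]'
python3 - <<'E'
from h import *
s,im,d,p,K,T=look("w2")
hsv=cv2.cvtColor(im,cv2.COLOR_BGR2HSV).astype(int);H,S,V=[hsv[...,k] for k in range(3)]
m=((H<8)|(H>172))&(S>120)&(p[...,2]>.165)&(d>0)&(d<.6)&(np.hypot(p[...,0]-.551,p[...,1]+.003)<.04);Q=p[m]
print(s["tool_pos"],R.from_quat(s["eef_rot"]).as_matrix().round(4),rect(Q) if len(Q) else 0,Q[:,2].max())
m=(d>0)&(abs(p[...,2]-.13)<.005)&(d<.6);print("top",rect(p[m]))
E
```

```text
validation failed for argument at $[0]...
```

```bash
python3 -m pendant '[{"claw":1,"dx":1.5,"dy":-1,"dz":-40,"twist":0},{"claw":1,"dx":1.5,"dy":-1,"dz":-80,"twist":0},{"claw":1,"dx":1.5,"dy":-1,"dz":-115,"twist":0},{"claw":1,"dx":1.5,"dy":-1,"dz":-137,"twist":0},{"claw":1,"dx":1.5,"dy":-1,"dz":-137,"twist":0},{"claw":1,"dx":1.5,"dy":-1,"dz":-137,"twist":0}]'
python3 - <<'E'
from h import *
s,im,d,p,K,T=look("w2")
hsv=cv2.cvtColor(im,cv2.COLOR_BGR2HSV).astype(int);H,S,V=[hsv[...,k] for k in range(3)]
m=((H<8)|(H>172))&(S>120)&(p[...,2]>.165)&(d>0)&(d<.6)&(np.hypot(p[...,0]-.551,p[...,1]+.003)<.04);Q=p[m]
print(s["tool_pos"],R.from_quat(s["eef_rot"]).as_matrix().round(4),rect(Q) if len(Q) else 0,Q[:,2].max())
m=(d>0)&(abs(p[...,2]-.13)<.005)&(d<.6);print("top",rect(p[m]))
E
```

```text
clock: 3.5
tool_pos: [0.551, -0.0046, 0.1822]
eef_rot: [0.604, 0.797, -0.0, 0.0]
contact_force: [0.4, -0.4, -0.3]
opening: 0.998
finger_force: 0.0
[ 0.55097361 -0.00459689  0.18218405] [[-2.696e-01  9.630e-01 -0.000e+00]
 [ 9.630e-01  2.696e-01 -6.000e-04]
 [-5.000e-04 -2.000e-04 -1.000e+00]] (array([550.1,   1.7]), array([8., 9.]), 16.99, 1341) 0.2180868009178245
top (array([551.7,  -5. ]), array([201.1, 150.9]), 15.84, 64209)
```

```bash
python3 -m pendant '[{"claw":0,"dx":0,"dy":0,"dz":0,"twist":0},{"claw":0,"dx":0,"dy":0,"dz":0,"twist":0},{"claw":0,"dx":0,"dy":0,"dz":0,"twist":0},{"claw":0,"dx":0,"dy":0,"dz":0,"twist":0},{"claw":0,"dx":0,"dy":0,"dz":0,"twist":0},{"claw":0,"dx":0,"dy":0,"dz":0,"twist":0},{"claw":0,"dx":0,"dy":0,"dz":0,"twist":0},{"claw":0,"dx":0,"dy":0,"dz":0,"twist":0}]' 25; python3 -m pendant '[{"claw":0,"dx":0,"dy":0,"dz":15,"twist":0},{"claw":0,"dx":0,"dy":0,"dz":30,"twist":0},{"claw":0,"dx":0,"dy":0,"dz":50,"twist":0},{"claw":0,"dx":0,"dy":0,"dz":80,"twist":0},{"claw":0,"dx":0,"dy":0,"dz":110,"twist":0},{"claw":0,"dx":0,"dy":0,"dz":110,"twist":0},{"claw":0,"dx":0,"dy":0,"dz":110,"twist":0}]'
```

```text
clock: 4.35
tool_pos: [0.551, -0.0032, 0.1817]
eef_rot: [0.603, 0.797, 0.0, -0.0]
contact_force: [0.7, 0.5, 0.2]
opening: 0.292
finger_force: 0.0
clock: 5.05
tool_pos: [0.551, -0.0033, 0.2919]
eef_rot: [0.604, 0.797, 0.0, 0.0]
contact_force: [-0.3, 0.3, -0.1]
opening: 0.003
finger_force: 0.0
```

The fingers had not closed in time, so the gripper lifted empty. I'll reopen it, check the shutter and go back down.

```bash
python3 -m pendant '[{"claw":0.6,"dx":0,"dy":0,"dz":20,"twist":0},{"claw":0.6,"dx":0,"dy":0,"dz":20,"twist":0},{"claw":0.6,"dx":0,"dy":0,"dz":20,"twist":0},{"claw":0.6,"dx":0,"dy":0,"dz":20,"twist":0},{"claw":0.6,"dx":0,"dy":0,"dz":20,"twist":0},{"claw":0.6,"dx":0,"dy":0,"dz":20,"twist":0},{"claw":0.6,"dx":0,"dy":0,"dz":20,"twist":0},{"claw":0.6,"dx":0,"dy":0,"dz":20,"twist":0}]'
python3 - <<'E'
from h import *
s,im,d,p,K,T=look("w3")
hsv=cv2.cvtColor(im,cv2.COLOR_BGR2HSV).astype(int);H,S,V=[hsv[...,k] for k in range(3)]
near=(d>0)&(d<.6)&(np.hypot(p[...,0]-.551,p[...,1]+.003)<.05)
m=((H<8)|(H>172))&(S>120)&(p[...,2]>.165)&near;Q=p[m]
print(s["tool_pos"],rect(Q),Q[:,2].max(), rect(Q[Q[:,2]>Q[:,2].max()-.006]))
m=(d>0)&(abs(p[...,2]-.13)<.005)&(d<.6);print("top",rect(p[m]))
E
```

```text
clock: 5.85
tool_pos: [0.551, -0.0032, 0.3116]
eef_rot: [0.604, 0.797, -0.0, -0.0]
contact_force: [0.3, -0.5, 0.1]
opening: 0.599
finger_force: 0.0
[ 0.55097102 -0.00321211  0.31159982] (array([558.1,  11.4]), array([51.1, 16.8]), 64.2, 445) 0.38009942263807983 (array([576. ,  30.7]), array([0.4, 1.6]), 47.21, 6)
top (array([551.8,  -5.1]), array([200.8, 150.4]), 15.82, 32111)
```

```bash
python3 -m pendant '[{"claw":0.6,"dx":0.3,"dy":-0.7,"dz":-40,"twist":0},{"claw":0.6,"dx":0.3,"dy":-0.7,"dz":-80,"twist":0},{"claw":0.6,"dx":0.3,"dy":-0.7,"dz":-115,"twist":0},{"claw":0.6,"dx":0.3,"dy":-0.7,"dz":-130,"twist":0},{"claw":0.6,"dx":0.3,"dy":-0.7,"dz":-130,"twist":0},{"claw":0,"dx":0.3,"dy":-0.7,"dz":-130,"twist":0},{"claw":0,"dx":0.3,"dy":-0.7,"dz":-130,"twist":0},{"claw":0,"dx":0.3,"dy":-0.7,"dz":-130,"twist":0}]' 25; python3 -m pendant '[{"claw":0,"dx":0,"dy":0,"dz":0,"twist":0},{"claw":0,"dx":0,"dy":0,"dz":0,"twist":0},{"claw":0,"dx":0,"dy":0,"dz":0,"twist":0},{"claw":0,"dx":0,"dy":0,"dz":0,"twist":0},{"claw":0,"dx":0,"dy":0,"dz":0,"twist":0}]'
```

```text
clock: 6.7
tool_pos: [0.5522, -0.0038, 0.183]
eef_rot: [0.604, 0.797, 0.001, 0.001]
contact_force: [-0.6, 0.1, -0.7]
opening: 0.353
finger_force: 0.0
clock: 7.2
tool_pos: [0.5515, -0.0039, 0.182]
eef_rot: [0.604, 0.797, 0.0, 0.0]
contact_force: [0.4, 0.6, 2.3]
opening: 0.088
finger_force: 25.0
```

```bash
python3 -m pendant '[{"claw":0,"dx":0,"dy":0,"dz":12,"twist":0},{"claw":0,"dx":0,"dy":0,"dz":30,"twist":0},{"claw":0,"dx":0,"dy":0,"dz":60,"twist":0},{"claw":0,"dx":0,"dy":0,"dz":100,"twist":0},{"claw":0,"dx":0,"dy":0,"dz":130,"twist":0},{"claw":0,"dx":0,"dy":0,"dz":130,"twist":0},{"claw":0,"dx":0,"dy":0,"dz":130,"twist":0}]'
python3 - <<'E'
from h import *
from scipy.optimize import least_squares
s0=np.array([.468,-.300])
A=[];B=[]
for c in ("top","side"):
    im=cv2.imread(f"pics/{c}0.png");d=np.load(f"{c}0.npy");P=cloud(c,d);hsv=cv2.cvtColor(im,cv2.COLOR_BGR2HSV).astype(int)
    H,S=hsv[...,0],hsv[...,1]
    near=(d>0)&(np.hypot(P[...,0]-s0[0],P[...,1]-s0[1])<.02)
    q=P[near&(P[...,2]>.03)&(P[...,2]<.14)]
    q2=P[(d>0)&(np.hypot(P[...,0]-.44,P[...,1]+.298)<.04)&(H>15)&(H<35)&(S>110)&(P[...,2]>.145)&(P[...,2]<.17)]
    A.append(q);B.append(q2)
    f=least_squares(lambda x:np.hypot(q[:,0]-x[0],q[:,1]-x[1])-.009,s0,loss="soft_l1",f_scale=.001);print(c,"col",f.x,len(q),np.abs(f.fun).mean())
    for n,w in((c,q2),):
        def g(x):
            a,y0,z0,th=x; 
            t=np.array([np.cos(th)*.99,np.sin(th)*.99,-.139]); o=np.array([.44,y0,z0])
            return np.linalg.norm(np.cross(w-o,t),axis=1)-.004
        f=least_squares(g,[0,-.298,.154,-.137],loss="soft_l1",f_scale=.001);print("peg at x=.44: y,z,th",f.x[1:],len(w),np.abs(f.fun).mean(),"xmin",w[:,0].min())
E
python3 - <<'E'
from h import *
im,d=eyes.snapshot("side");cv2.imwrite("pics/side1.png",im)
s,im,d,p,K,T=look("w4")
np.savez("w4.npz",d=d,p=p,K=K,T=T)
E
```

```text
clock: 7.9
tool_pos: [0.5511, -0.004, 0.3123]
eef_rot: [0.604, 0.797, 0.0, 0.0]
contact_force: [-1.1, -0.1, -0.8]
opening: 0.087
finger_force: 25.0
top col [ 0.47216357 -0.30060495] 98 0.0003176266896484355
peg at x=.44: y,z,th [-0.2960348   0.15400817 -0.16103922] 83 0.0010306552288196042 xmin 0.41034438896993136
side col [ 0.47262205 -0.30243745] 290 0.001120971417427952
peg at x=.44: y,z,th [-0.2974252   0.15517027 -0.15935643] 70 0.0008968102165544122 xmin 0.4114775001463759
```

View pics/w4.png

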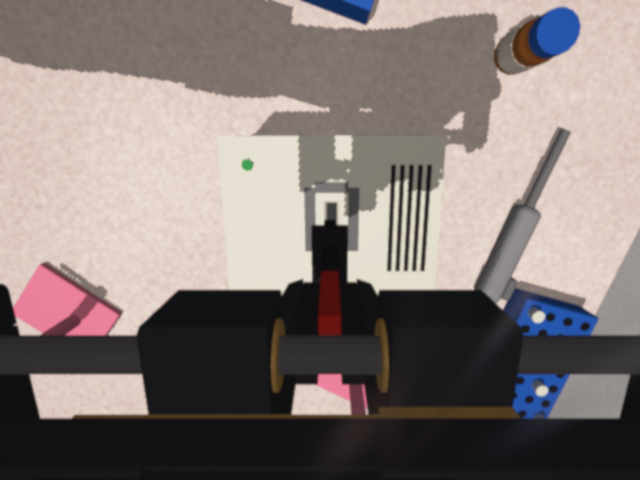

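```bash
python3 -m pendant '[{"claw":0,"dx":-10,"dy":-17,"dz":0,"twist":-0.03},{"claw":0,"dx":-30,"dy":-50,"dz":0,"twist":-0.09},{"claw":0,"dx":-55,"dy":-92,"dz":0,"twist":-0.15},{"claw":0,"dx":-80,"dy":-134,"dz":0,"twist":-0.21},{"claw":0,"dx":-105,"dy":-176,"dz":0,"twist":-0.27},{"claw":0,"dx":-130,"dy":-218,"dz":0,"twist":-0.33},{"claw":0,"dx":-152,"dy":-255,"dz":0,"twist":-0.38},{"claw":0,"dx":-165,"dy":-276,"dz":0,"twist":-0.412}]'; python3 -m pendant '[{"claw":0,"dx":-5,"dy":-9,"dz":-15,"twist":0},{"claw":0,"dx":-5,"dy":-9,"dz":-45,"twist":0},{"claw":0,"dx":-5,"dy":-9,"dz":-80,"twist":0},{"claw":0,"dx":-5,"dy":-9,"dz":-110,"twist":0},{"claw":0,"dx":-5,"dy":-9,"dz":-122,"twist":0},{"claw":0,"dx":-5,"dy":-9,"dz":-122,"twist":0},{"claw":0,"dx":-5,"dy":-9,"dz":-122,"twist":0}]'
python3 - <<'E'
from h import *
im,d=eyes.snapshot("side");cv2.imwrite("pics/side2.png",cv2.resize(im[90:270,270:510],None,fx=3,fy=3,interpolation=cv2.INTER_CUBIC));np.save("side2.npy",d);cv2.imwrite("pics/side2full.png",im)
for c in ("side",):
  for q in ("eye","peg"): print(c,q,[(np.round(np.array(x["position"])*[640,480],1),round(x["confidence"],2)) for x in nets.place_of(c,q)[:4]])
i=eyes.camera_info("side");W=np.array(i["world_to_cam"]);K=np.array(i["K"])
def pr(p): q=K@(W[:3,:3]@p+W[:3,3]);return (q[:2]/q[2]).round(1)
s=r.get_state();print(s["tool_pos"],R.from_quat(s["eef_rot"]).as_matrix()[:,1])
print("pred eye",pr(s["tool_pos"]-[0,0,.028]),"peg pt",pr(np.array([.4426,-.2973,.154])),"tip",pr(np.array([.4099,-.2927,.158])))
P=cloud("side",d);hsv=cv2.cvtColor(im,cv2.COLOR_BGR2HSV).astype(int)
m=(d>0)&(hsv[...,2]<60)&(np.hypot(P[...,0]-.381,P[...,1]+.289)<.03)&(P[...,2]<.18)&(P[...,2]>.06);Q=P[m];print(len(Q),Q.min(0),Q.max(0),rect(Q))
E
```

```text
clock: 8.8
tool_pos: [0.3827, -0.283, 0.3102]
eef_rot: [0.756, 0.655, -0.001, -0.002]
contact_force: [0.5, -1.0, 0.0]
opening: 0.093
finger_force: 25.0
clock: 9.5
tool_pos: [0.381, -0.2886, 0.1893]
eef_rot: [0.754, 0.657, -0.0, -0.001]
contact_force: [0.3, 0.1, -0.1]
opening: 0.087
finger_force: 25.0
side eye [(array([428.5, 177.6]), 0.9)]
side peg [(array([313.5, 171.5]), 0.71), (array([381.4, 218.5]), 0.68), (array([401.7, 171.6]), 0.62), (array([366.5, 134.4]), 0.62)]
[ 0.38174178 -0.28913597  0.19042579] [ 0.99062064 -0.13663395  0.00138535]
pred eye [429.4 176.5] peg pt [402.6 172.2] tip [416.8 174.7]
272 [ 0.36966835 -0.30804499  0.08665733] [ 0.39486036 -0.26165878  0.17828549] (array([ 381.2, -285.6]), array([46.3, 20.7]), 78.65, 272)
```

View pics/side2.png

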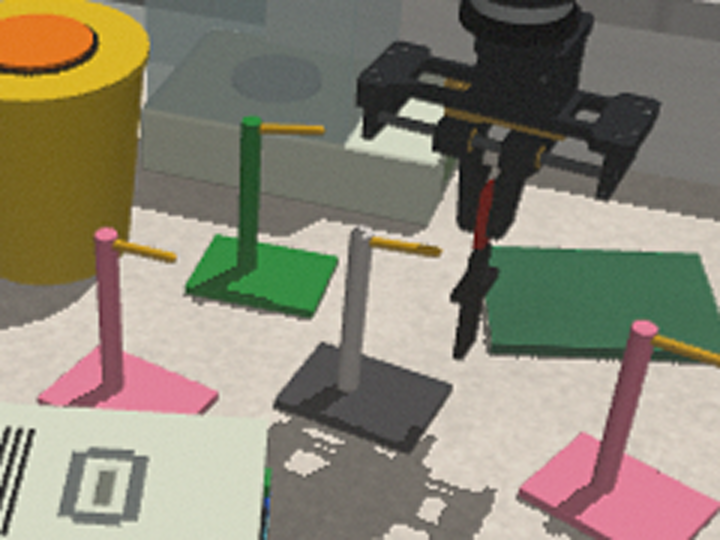

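```bash
python3 -m pendant '[{"claw":0,"dx":10,"dy":-1.4,"dz":-1.3,"twist":0},{"claw":0,"dx":20,"dy":-2.8,"dz":-2.6,"twist":0},{"claw":0,"dx":30,"dy":-4.2,"dz":-4,"twist":0},{"claw":0,"dx":40,"dy":-5.6,"dz":-5.3,"twist":0},{"claw":0,"dx":50,"dy":-7,"dz":-6.6,"twist":0},{"claw":0,"dx":60.5,"dy":-8.5,"dz":-8.3,"twist":0},{"claw":0,"dx":60.5,"dy":-8.5,"dz":-8.3,"twist":0},{"claw":0,"dx":60.5,"dy":-8.5,"dz":-8.3,"twist":0}]'
python3 - <<'E'
from h import *
im,d=eyes.snapshot("side");cv2.imwrite("pics/side3.png",cv2.resize(im[110:240,320:480],None,fx=4,fy=4,interpolation=cv2.INTER_CUBIC))
s=r.get_state();print(s["tool_pos"],s["contact_force"],s["moment"])
E
```

```text
clock: 10.45
tool_pos: [0.4417, -0.2973, 0.1812]
eef_rot: [0.754, 0.657, -0.0, -0.0]
contact_force: [-0.1, -1.0, -0.8]
opening: 0.087
finger_force: 25.0
[ 0.44128833 -0.29733642  0.18125791] [-1.01674277 -0.70338338  0.5320311 ] [-0.07212351 -0.1002331  -0.06871935]
```

View pics/side3.png

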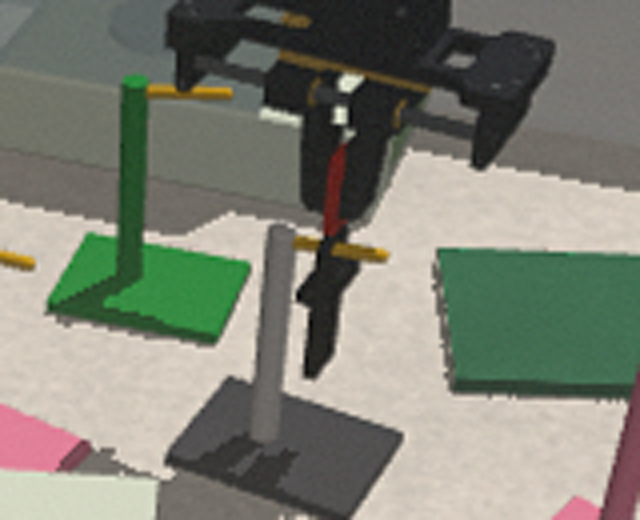

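The peg shows on both sides of the shutter (crop x 300–385, y ≈ 248), so it goes through the eye without contact. Next I'll lower the shutter onto it.

```bash
python3 -m pendant '[{"claw":0,"dx":0,"dy":0,"dz":-2,"twist":0},{"claw":0,"dx":0,"dy":0,"dz":-4,"twist":0},{"claw":0,"dx":0,"dy":0,"dz":-5.5,"twist":0},{"claw":0,"dx":0,"dy":0,"dz":-5.5,"twist":0},{"claw":0,"dx":0,"dy":0,"dz":-5.5,"twist":0}]'
```

```text
clock: 11.0
tool_pos: [0.4414, -0.2975, 0.1764]
eef_rot: [0.754, 0.657, -0.0, 0.0]
contact_force: [-1.0, 0.7, 4.4]
opening: 0.091
finger_force: 25.0
```

```bash
python3 -m pendant '[{"claw":0.4,"dx":0,"dy":0,"dz":0.5,"twist":0},{"claw":0.4,"dx":0,"dy":0,"dz":0.5,"twist":0},{"claw":0.4,"dx":0,"dy":0,"dz":0.5,"twist":0},{"claw":0.4,"dx":0,"dy":0,"dz":0.5,"twist":0},{"claw":0.4,"dx":0,"dy":0,"dz":0.5,"twist":0},{"claw":0.4,"dx":0,"dy":0,"dz":0.5,"twist":0}]'
python3 - <<'E'
from h import *
im,d=eyes.snapshot("side");cv2.imwrite("pics/side4.png",cv2.resize(im[110:240,320:480],None,fx=4,fy=4,interpolation=cv2.INTER_CUBIC))
E
```

```text
clock: 11.6
tool_pos: [0.4418, -0.2974, 0.1764]
eef_rot: [0.754, 0.657, 0.0, -0.0]
contact_force: [-0.7, 0.4, -0.0]
opening: 0.403
finger_force: 0.0
```

View pics/side4.png

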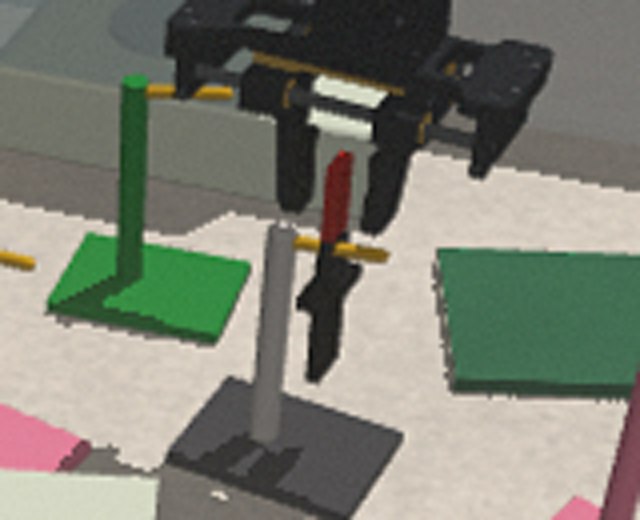

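The shutter hangs upright on the peg, free of the fingers. I'll retreat upward and look into the empty slot.

```bash
python3 -m pendant '[{"claw":0.4,"dx":0,"dy":0,"dz":20,"twist":0},{"claw":0.4,"dx":0,"dy":0,"dz":60,"twist":0},{"claw":0.4,"dx":0,"dy":0,"dz":100,"twist":0},{"claw":0.4,"dx":10,"dy":28,"dz":110,"twist":0.05},{"claw":0.4,"dx":25,"dy":70,"dz":110,"twist":0.15},{"claw":0.4,"dx":43,"dy":115,"dz":110,"twist":0.25},{"claw":0.4,"dx":60,"dy":160,"dz":110,"twist":0.3},{"claw":0.4,"dx":76,"dy":204,"dz":110,"twist":0.41}]'; python3 -m pendant '[{"claw":0.4,"dx":17,"dy":45,"dz":0,"twist":0},{"claw":0.4,"dx":33,"dy":88,"dz":0,"twist":0},{"claw":0.4,"dx":33,"dy":88,"dz":0,"twist":0},{"claw":0.4,"dx":33,"dy":88,"dz":0,"twist":0},{"claw":0.4,"dx":33,"dy":88,"dz":0,"twist":0}]'
cat > slot.py <<'E'
from h import *
import sys
s,im,d,p,K,T=look(sys.argv[1]); np.savez(sys.argv[1]+".npz",d=d,p=p,K=K,T=T)
print(s["tool_pos"],s["clock"],np.degrees(np.arctan2(*R.from_quat(s["eef_rot"]).as_matrix()[[1,0],1])))
m=(d>0)&(abs(p[...,2]-.13)<.005)&(d<.6);print("top",rect(p[m]),np.median(p[m][:,2]))
m2=(abs(p[...,0]-.5512)<.03)&(abs(p[...,1]+.004)<.03)
h=m2&(d>0)&(p[...,2]<.12); print("hole depth pts",rect(p[h]) if h.any() else 0)
# pixel->plane z=.13 for intensity
z=np.median(p[m][:,2])
v,u=np.mgrid[0:480,0:640];ray=np.stack([(u-K[0,2])/K[0,0],(v-K[1,2])/K[1,1],np.ones_like(u,float)],-1)@T[:3,:3].T
t=(z-T[2,3])/ray[...,2];g=T[:3,3]+ray*t[...,None]
N=320;yaw=np.radians(15.8);cx,cy=.5514,-.004
# rectified patch, photometer axes, 0.25 mm/px, rows=x, cols=y
a=(np.arange(N)-N/2)*.00025;X,Y=np.meshgrid(a,a,indexing="ij")
wx=cx+X*np.cos(yaw)-Y*np.sin(yaw);wy=cy+X*np.sin(yaw)+Y*np.cos(yaw)
C=np.stack([wx-T[0,3],wy-T[1,3],np.full_like(wx,z-T[2,3])],-1)@T[:3,:3]
mu=(C[...,0]/C[...,2]*K[0,0]+K[0,2]).astype(np.float32);mv=(C[...,1]/C[...,2]*K[1,1]+K[1,2]).astype(np.float32)
rec=cv2.remap(im,mu,mv,cv2.INTER_CUBIC);cv2.imwrite(f"pics/{sys.argv[1]}r.png",np.hstack([cv2.resize(rec,(480,480)),cv2.resize(im[150:300,240:400],(320,300))[:,:][:480].copy() if 0 else np.zeros((480,4,3),np.uint8)]))
gr=cv2.cvtColor(rec,cv2.COLOR_BGR2GRAY).astype(int)
print("along x @y=0:",[(round((i-N/2)*.25,1),gr[i-1:i+2,155:165].mean().astype(int)) for i in range(52,272,4)])
print("along y @x=0:",[(round((i-N/2)*.25,1),gr[155:165,i-1:i+2].mean().astype(int)) for i in range(12,312,4)])
E
python3 slot.py w5
```

```text
clock: 12.45
tool_pos: [0.5183, -0.0916, 0.2867]
eef_rot: [0.603, 0.798, 0.0, 0.0]
contact_force: [0.7, 0.3, -0.5]
opening: 0.401
finger_force: 0.0
clock: 12.95
tool_pos: [0.5503, -0.007, 0.2861]
eef_rot: [0.605, 0.796, -0.001, 0.0]
contact_force: [0.2, -0.3, -0.6]
opening: 0.401
finger_force: 0.0
[ 0.55034394 -0.00703205  0.28612485] 12.95 15.543938371059141
top (array([551.6,  -4.9]), array([200.7, 150.4]), 15.78, 37976) 0.12944605587497873
hole depth pts (array([555.3, -15.3]), array([12.7, 40.6]), 15.45, 328)
along x @y=0: [(-27.0, np.int64(215)), (-26.0, np.int64(203)), (-25.0, np.int64(167)), (-24.0, np.int64(126)), (-23.0, np.int64(112)), (-22.0, np.int64(111)), (-21.0, np.int64(111)), (-20.0, np.int64(111)), (-19.0, np.int64(111)), (-18.0, np.int64(111)), (-17.0, np.int64(113)), (-16.0, np.int64(130)), (-15.0, np.int64(168)), (-14.0, np.int64(200)), (-13.0, np.int64(214)), (-12.0, np.int64(216)), (-11.0, np.int64(216)), (-10.0, np.int64(216)), (-9.0, np.int64(215)), (-8.0, np.int64(208)), (-7.0, np.int64(187)), (-6.0, np.int64(157)), (-5.0, np.int64(119)), (-4.0, np.int64(78)
[... 1717 characters left out ...]
4(59)), (7.0, np.int64(58)), (8.0, np.int64(59)), (9.0, np.int64(58)), (10.0, np.int64(59)), (11.0, np.int64(59)), (12.0, np.int64(59)), (13.0, np.int64(59)), (14.0, np.int64(62)), (15.0, np.int64(89)), (16.0, np.int64(141)), (17.0, np.int64(185)), (18.0, np.int64(206)), (19.0, np.int64(211)), (20.0, np.int64(210)), (21.0, np.int64(211)), (22.0, np.int64(213)), (23.0, np.int64(212)), (24.0, np.int64(195)), (25.0, np.int64(151)), (26.0, np.int64(113)), (27.0, np.int64(97)), (28.0, np.int64(81)), (29.0, np.int64(65)), (30.0, np.int64(60)), (31.0, np.int64(60)), (32.0, np.int64(60)), (33.0, np.int64(62)), (34.0, np.int64(81)), (35.0, np.int64(126)), (36.0, np.int64(163)), (37.0, np.int64(157))]
```

View pics/w5r.png

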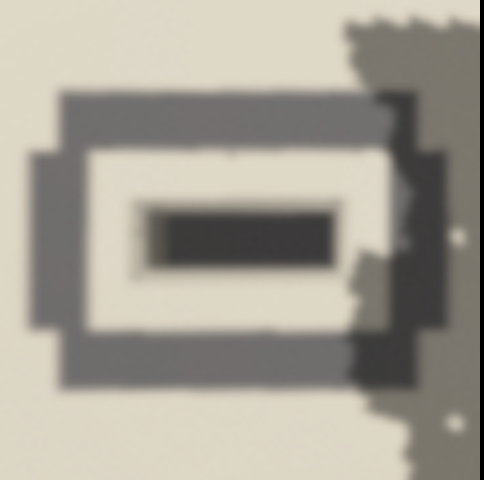

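```bash
python3 -m pendant '[{"claw":0.6,"dx":-8,"dy":45,"dz":10,"twist":-0.05},{"claw":0.6,"dx":-16,"dy":90,"dz":15,"twist":-0.1},{"claw":0.6,"dx":-24,"dy":135,"dz":15,"twist":-0.15},{"claw":0.6,"dx":-32,"dy":180,"dz":15,"twist":-0.2},{"claw":0.6,"dx":-40,"dy":225,"dz":15,"twist":-0.25},{"claw":0.6,"dx":-48,"dy":270,"dz":15,"twist":-0.3},{"claw":0.6,"dx":-52,"dy":290,"dz":15,"twist":-0.32},{"claw":0.6,"dx":-52,"dy":290,"dz":15,"twist":-0.32}]'; python3 -m pendant '[{"claw":0.6,"dx":0,"dy":0,"dz":0,"twist":0},{"claw":0.6,"dx":0,"dy":0,"dz":0,"twist":0},{"claw":0.6,"dx":0,"dy":0,"dz":0,"twist":0}]'
python3 - <<'E'
from h import *
s,im,d,p,K,T=look("w6"); hsv=cv2.cvtColor(im,cv2.COLOR_BGR2HSV).astype(int);H,S,V=[hsv[...,k] for k in range(3)]
print(s["tool_pos"],np.degrees(np.arctan2(*R.from_quat(s["eef_rot"]).as_matrix()[[1,0],1])))
n=(d>0)&(d<.6)
m=n&(abs(p[...,2]-.045)<.006)&(H>100)&(H<128)&(S>100);print("rack",rect(p[m]))
m=n&(H>3)&(H<18)&(S>120)&(p[...,2]>.06)&(p[...,2]<.165)&(np.hypot(p[...,0]-.498,p[...,1]-.285)<.05);Q=p[m];print("or",rect(Q),Q[:,2].max(),"top",rect(Q[Q[:,2]>Q[:,2].max()-.006]))
E
```

```text
clock: 13.8
tool_pos: [0.4977, 0.2872, 0.3016]
eef_rot: [0.722, 0.692, 0.001, -0.001]
contact_force: [0.0, -0.3, -0.1]
opening: 0.597
finger_force: 0.0
clock: 14.1
tool_pos: [0.4998, 0.2822, 0.3014]
eef_rot: [0.725, 0.689, -0.0, 0.001]
contact_force: [0.3, -1.5, 0.0]
opening: 0.6
finger_force: 0.0
[0.49978863 0.28217734 0.30136117] -2.894216402092961
rack (array([612. , 325.2]), array([374.8, 183.5]), 19.85, 10397)
or (array([499.6, 286.4]), array([25.1,  7.1]), 86.28, 317) 0.15108806306972677 top (array([499.2, 284. ]), array([20.2,  6.8]), 87.25, 187)
```

View pics/w6.png

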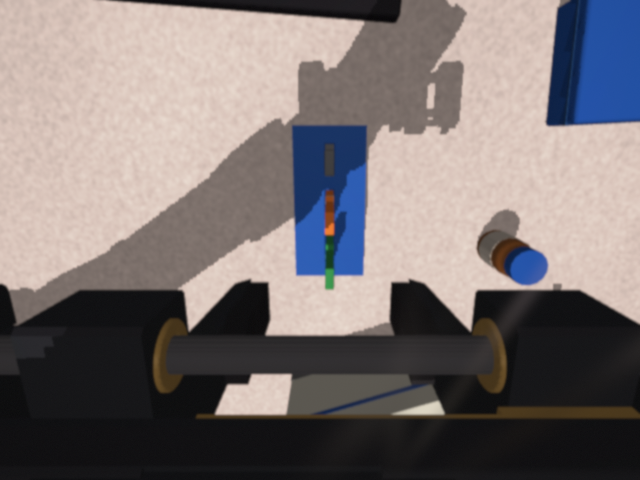

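```bash
python3 -m pendant '[{"claw":0.6,"dx":-0.5,"dy":1.5,"dz":-40,"twist":0},{"claw":0.6,"dx":-0.5,"dy":1.5,"dz":-85,"twist":0},{"claw":0.6,"dx":-0.5,"dy":1.5,"dz":-125,"twist":0},{"claw":0.6,"dx":-0.5,"dy":1.5,"dz":-155,"twist":0},{"claw":0.6,"dx":-0.5,"dy":1.5,"dz":-155,"twist":0},{"claw":0.6,"dx":-0.5,"dy":1.5,"dz":-155,"twist":0},{"claw":0.6,"dx":-0.5,"dy":1.5,"dz":-155,"twist":0}]'
python3 - <<'E'
from h import *
s,im,d,p,K,T=look("w7"); hsv=cv2.cvtColor(im,cv2.COLOR_BGR2HSV).astype(int);H,S,V=[hsv[...,k] for k in range(3)]
print(s["tool_pos"],np.degrees(np.arctan2(*R.from_quat(s["eef_rot"]).as_matrix()[[1,0],1])))
m=(d>0)&(d<.6)&(H>3)&(H<18)&(S>120)&(p[...,2]>.06)&(p[...,2]<.165)&(np.hypot(p[...,0]-.498,p[...,1]-.285)<.03);Q=p[m];print("or",rect(Q),Q[:,2].max(),"top",rect(Q[Q[:,2]>Q[:,2].max()-.006]))
E
```

```text
clock: 14.85
tool_pos: [0.4995, 0.2868, 0.1484]
eef_rot: [0.724, 0.69, 0.002, 0.0]
contact_force: [-0.0, 0.4, -0.4]
opening: 0.599
finger_force: 0.0
[0.49953474 0.28678206 0.14835549] -2.72666648839287
or (array([499.6, 286.8]), array([25. ,  7.3]), 87.33, 1407) 0.15133107101095644 top (array([499.4, 284.5]), array([20.3,  7. ]), 86.97, 732)
```

```bash
python3 -m pendant '[{"claw":0.6,"dx":-0.1,"dy":-2.4,"dz":-20,"twist":0},{"claw":0.6,"dx":-0.1,"dy":-2.4,"dz":-38,"twist":0},{"claw":0.6,"dx":-0.1,"dy":-2.4,"dz":-38,"twist":0},{"claw":0.6,"dx":-0.1,"dy":-2.4,"dz":-38,"twist":0},{"claw":0,"dx":-0.1,"dy":-2.4,"dz":-38,"twist":0},{"claw":0,"dx":-0.1,"dy":-2.4,"dz":-38,"twist":0},{"claw":0,"dx":-0.1,"dy":-2.4,"dz":-38,"twist":0},{"claw":0,"dx":-0.1,"dy":-2.4,"dz":-38,"twist":0}]' 25;  python3 -m pendant '[{"claw":0,"dx":0,"dy":0,"dz":0,"twist":0},{"claw":0,"dx":0,"dy":0,"dz":0,"twist":0},{"claw":0,"dx":0,"dy":0,"dz":0,"twist":0},{"claw":0,"dx":0,"dy":0,"dz":0,"twist":0},{"claw":0,"dx":0,"dy":0,"dz":0,"twist":0}]'
```

```text
clock: 15.7
tool_pos: [0.4984, 0.2838, 0.1088]
eef_rot: [0.724, 0.69, 0.0, 0.0]
contact_force: [0.3, -0.3, 0.6]
opening: 0.262
finger_force: 0.0
clock: 16.2
tool_pos: [0.4984, 0.2837, 0.1085]
eef_rot: [0.724, 0.69, 0.0, 0.0]
contact_force: [1.0, -0.5, 0.1]
opening: 0.086
finger_force: 25.2
```

```bash
python3 -m pendant '[{"claw":0,"dx":0,"dy":0,"dz":12,"twist":0},{"claw":0,"dx":0,"dy":0,"dz":35,"twist":0},{"claw":0,"dx":0,"dy":0,"dz":75,"twist":0},{"claw":0,"dx":0,"dy":0,"dz":120,"twist":0},{"claw":0,"dx":0,"dy":0,"dz":155,"twist":0},{"claw":0,"dx":0,"dy":0,"dz":170,"twist":0},{"claw":0,"dx":4,"dy":-20,"dz":170,"twist":0.03},{"claw":0,"dx":11,"dy":-60,"dz":170,"twist":0.08}]'; python3 -m pendant '[{"claw":0,"dx":8,"dy":-42,"dz":0,"twist":0.05},{"claw":0,"dx":16,"dy":-84,"dz":0,"twist":0.1},{"claw":0,"dx":24,"dy":-126,"dz":0,"twist":0.15},{"claw":0,"dx":31,"dy":-168,"dz":0,"twist":0.2},{"claw":0,"dx":38,"dy":-205,"dz":0,"twist":0.244},{"claw":0,"dx":42,"dy":-228,"dz":-20,"twist":0.244},{"claw":0,"dx":42,"dy":-228,"dz":-25,"twist":0.244},{"claw":0,"dx":42,"dy":-228,"dz":-25,"twist":0.244}]';python3 -m pendant '[{"claw":0,"dx":0,"dy":0,"dz":0,"twist":0},{"claw":0,"dx":0,"dy":0,"dz":0,"twist":0},{"claw":0,"dx":0,"dy":0,"dz":0,"twist":0},{"claw":0,"dx":0,"dy":0,"dz":0,"twist":0}]'; python3 slot.py w8 | head -3
python3 - <<'E'
from h import *
a=np.load("w8.npz");d,p,T=a["d"],a["p"],a["T"];im=cv2.imread("pics/w8.png");hsv=cv2.cvtColor(im,cv2.COLOR_BGR2HSV).astype(int);H,S,V=[hsv[...,k] for k in range(3)]
m=(d>0)&(d<.6)&(H>3)&(H<20)&(S>120)&(p[...,2]>.14)&(p[...,2]<.25)&(np.hypot(p[...,0]-.5515,p[...,1]+.004)<.04);Q=p[m]
print("or",len(Q),rect(Q),Q[:,2].min(),Q[:,2].max())
s=r.get_state();Rm=R.from_quat(s["eef_rot"]).as_matrix();q=(Q-s["tool_pos"])@Rm
print("tool frame",q.min(0),q.max(0),np.median(q,0))
for lo in np.arange(.0,.1,.012):
    k=(q[:,2]>=lo)&(q[:,2]<lo+.012)
    if k.sum()>5: print(round(lo,3),k.sum(),"y",q[k,1].min().round(4),q[k,1].max().round(4),"x",np.percentile(q[k,0],[2,98]).round(4))
cv2.imwrite("pics/w8c.png",np.hstack([cv2.resize(im[120:345,230:430],(533,600))]))
E
```

```text
clock: 17.0
tool_pos: [0.508, 0.2272, 0.2803]
eef_rot: [0.692, 0.722, 0.002, -0.001]
contact_force: [0.7, -0.7, -1.5]
opening: 0.087
finger_force: 25.0
clock: 17.8
tool_pos: [0.5501, -0.0038, 0.2531]
eef_rot: [0.603, 0.798, -0.0, -0.001]
contact_force: [-0.2, 0.5, -1.0]
opening: 0.085
finger_force: 25.0
clock: 18.2
tool_pos: [0.5513, -0.0035, 0.2539]
eef_rot: [0.602, 0.798, 0.0, 0.0]
contact_force: [-0.3, 0.6, -0.2]
opening: 0.09
finger_force: 25.0
[ 0.55129684 -0.00348042  0.25390102] 18.2 15.94593713837178
top (array([548.2,   7.6]), array([200.7, 124.4]), 15.96, 39173) 0.1294566438188947
hole depth pts (array([555. , -15.6]), array([13., 14.]), 15.66, 121)
or 656 (array([547.3,   8.9]), array([7.3, 6.2]), 15.81, 656) 0.16531710836170907 0.24987077076275482
tool frame [ 0.01009024 -0.004031    0.00389981] [0.01631319 0.00321131 0.08845384] [ 0.01553442 -0.00064805  0.02022671]
0.0 96 y -0.0038 0.003 x [0.0103 0.0112]
0.012 254 y -0.004 0.0031 x [0.0104 0.016 ]
0.024 56 y -0.0038 0.003 x [0.0155 0.0162]
0.036 72 y -0.0039 0.0026 x [0.0154 0.0161]
0.048 62 y -0.0036 0.0032 x [0.0154 0.0161]
0.06 52 y -0.0038 0.003 x [0.0154 0.0161]
0.072 46 y -0.0039 0.0031 x [0.0155 0.016 ]
0.084 18 y -0.0034 0.0032 x [0.0155 0.0159]
```

View pics/w8c.png

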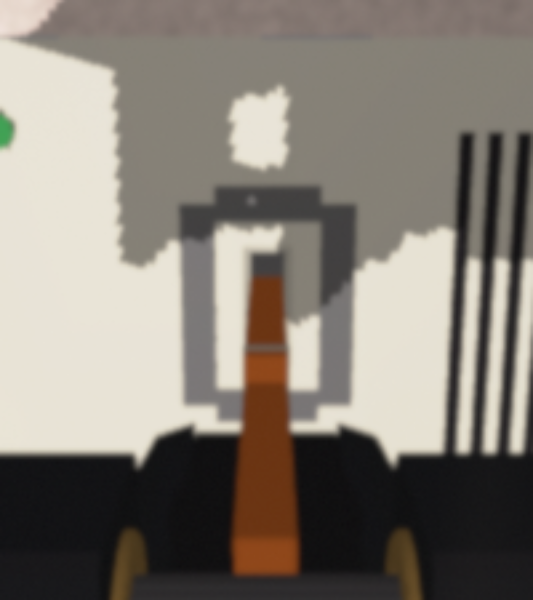

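```bash
python3 -m pendant '[{"claw":0,"dx":0.7,"dy":-1.5,"dz":0,"twist":0},{"claw":0,"dx":0.7,"dy":-1.5,"dz":-12,"twist":0},{"claw":0,"dx":0.7,"dy":-1.5,"dz":-22,"twist":0},{"claw":0,"dx":0.7,"dy":-1.5,"dz":-28,"twist":0},{"claw":0,"dx":0.7,"dy":-1.5,"dz":-31,"twist":0},{"claw":0,"dx":0.7,"dy":-1.5,"dz":-34,"twist":0},{"claw":0,"dx":0.7,"dy":-1.5,"dz":-34,"twist":0},{"claw":0,"dx":0.7,"dy":-1.5,"dz":-34,"twist":0}]'; python3 -c "
from h import *
s=r.get_state();print(s['tool_pos'],s['contact_force'],s['moment'])"
```

```text
clock: 19.05
tool_pos: [0.5517, -0.0058, 0.2192]
eef_rot: [0.603, 0.798, -0.0, -0.0]
contact_force: [1.2, 0.1, -0.8]
opening: 0.087
finger_force: 25.0
[ 0.55174041 -0.00579998  0.21916086] [ 1.19120413  0.10814008 -0.80250639] [-0.03122453 -0.15634785  0.00054108]
```

```bash
python3 -m pendant '[{"claw":0,"dx":0.1,"dy":0.6,"dz":0,"twist":0},{"claw":0,"dx":0.1,"dy":0.6,"dz":-3,"twist":0},{"claw":0,"dx":0.1,"dy":0.6,"dz":-6,"twist":0},{"claw":0,"dx":0.1,"dy":0.6,"dz":-9,"twist":0},{"claw":0,"dx":0.1,"dy":0.6,"dz":-9,"twist":0},{"claw":0,"dx":0.1,"dy":0.6,"dz":-9,"twist":0}]'; python3 -c "
from h import *
for i in range(3):
  s=r.get_state();print(s['tool_pos'],s['contact_force'],s['moment'])"
```

```text
clock: 19.65
tool_pos: [0.5519, -0.0052, 0.2103]
eef_rot: [0.603, 0.798, -0.0, -0.0]
contact_force: [-0.4, -0.6, -0.9]
opening: 0.087
finger_force: 25.0
[ 0.55191487 -0.00521551  0.21031035] [-0.36161464 -0.6109985  -0.88076018] [-0.02892285 -0.11929652 -0.03030403]
[ 0.55191487 -0.00521551  0.21031035] [-0.36161464 -0.6109985  -0.88076018] [-0.02892285 -0.11929652 -0.03030403]
[ 0.55191487 -0.00521551  0.21031035] [-0.36161464 -0.6109985  -0.88076018] [-0.02892285 -0.11929652 -0.03030403]
```

```bash
python3 -m pendant '[{"claw":0,"dx":0,"dy":0,"dz":-4,"twist":0},{"claw":0,"dx":0,"dy":0,"dz":-8,"twist":0},{"claw":0,"dx":0,"dy":0,"dz":-12,"twist":0},{"claw":0,"dx":0,"dy":0,"dz":-16,"twist":0},{"claw":0,"dx":0,"dy":0,"dz":-20,"twist":0},{"claw":0,"dx":0,"dy":0,"dz":-20,"twist":0}]' && python3 -m pendant '[{"claw":0,"dx":0,"dy":0,"dz":-6,"twist":0},{"claw":0,"dx":0,"dy":0,"dz":-12,"twist":0},{"claw":0,"dx":0,"dy":0,"dz":-18,"twist":0},{"claw":0,"dx":0,"dy":0,"dz":-24,"twist":0},{"claw":0,"dx":0,"dy":0,"dz":-30,"twist":0},{"claw":0,"dx":0,"dy":0,"dz":-34,"twist":0},{"claw":0,"dx":0,"dy":0,"dz":-34,"twist":0},{"claw":0,"dx":0,"dy":0,"dz":-34,"twist":0}]'
python3 - <<'E'
from h import *
im,d=eyes.snapshot("side");cv2.imwrite("pics/side5.png",im)
im,d=eyes.snapshot("wrist");cv2.imwrite("pics/w9.png",im)
for i in range(4):
  eyes.snapshot("top");s=r.get_state();print(s['tool_pos'],s['contact_force'],s['moment'],s["finger_force"])
E
```

```text
clock: 20.25
tool_pos: [0.5516, -0.0053, 0.1898]
eef_rot: [0.603, 0.798, -0.0, -0.0]
contact_force: [0.2, -0.5, -0.2]
opening: 0.09
finger_force: 25.0
clock: 21.05
tool_pos: [0.5521, -0.0051, 0.1564]
eef_rot: [0.603, 0.798, 0.0, 0.0]
contact_force: [0.3, -0.3, -0.3]
opening: 0.091
finger_force: 25.0
[ 0.55222728 -0.00516341  0.15673103] [ 0.48759596 -0.1727114  -1.09561953] [-0.01181461 -0.14554063 -0.03627105] 24.999991357326508
[ 0.55219017 -0.00518884  0.15672276] [ 0.35069026 -0.28909005 -1.06821677] [-0.03030908 -0.05514809  0.02207359] 25.000006242189556
[ 0.55215379 -0.00521669  0.15667051] [ 0.03118548 -0.60050523 -0.86958318] [-0.0505294  -0.0846457   0.04018013] 25.000091542024165
[ 0.55210525 -0.00520272  0.15665672] [ 0.8005019   0.4548009  -0.07779728] [-0.04167218 -0.12065526 -0.00435361] 24.99999134335667
```

```bash
python3 -m pendant '[{"claw":0,"dx":0,"dy":0,"dz":-1.5,"twist":0},{"claw":0,"dx":0,"dy":0,"dz":-3.1,"twist":0},{"claw":0,"dx":0,"dy":0,"dz":-3.1,"twist":0},{"claw":0,"dx":0,"dy":0,"dz":-3.1,"twist":0},{"claw":0,"dx":0,"dy":0,"dz":-3.1,"twist":0},{"claw":0,"dx":0,"dy":0,"dz":-3.1,"twist":0}]'
python3 - <<'E'
from h import *
i=eyes.camera_info("side");W=np.array(i["world_to_cam"]);K=np.array(i["K"])
def pr(p): q=K@(W[:3,:3]@np.array(p)+W[:3,3]);return (q[:2]/q[2]).round(1)
im,d=eyes.snapshot("side")
for q in("line","eye","slot"): print(q,[(np.round(np.array(x["position"])*[640,480],1),round(x["confidence"],2)) for x in nets.place_of("side",q)[:2]])
s=r.get_state();c=s["tool_pos"];print(c,s["contact_force"])
print("pred line",pr([c[0],c[1],.13]),"eye hung",pr([.4415,-.2973,.148]))
hsv=cv2.cvtColor(im,cv2.COLOR_BGR2HSV).astype(int);P=cloud("side",d)
m=(d>0)&(hsv[...,0]>3)&(hsv[...,0]<20)&(hsv[...,1]>120)&(np.hypot(P[...,0]-.552,P[...,1]+.005)<.03)&(P[...,2]<.2);Q=P[m];print("orange",len(Q),Q.min(0),Q.max(0))
# wrist: width step of frame edge (75 mm) against top face, same image
s,im,d,p,K,T=look("w10");hsv=cv2.cvtColor(im,cv2.COLOR_BGR2HSV).astype(int)
top=np.median(p[(d>0)&(abs(p[...,2]-.13)<.005)][:,2])
m=(d>0)&(hsv[...,0]>3)&(hsv[...,0]<20)&(hsv[...,1]>120)&(np.hypot(p[...,0]-.552,p[...,1]+.005)<.03)&(p[...,2]<.15);Q=p[m]
q=(Q-s["tool_pos"])@R.from_quat(s["eef_rot"]).as_matrix();k=(q[:,0]>.0115)&(q[:,0]<.0155)&(abs(q[:,1])<.003)
print("top",top,"frame shoulder z",np.percentile(Q[k][:,2],[5,50,95]) if k.any() else len(Q))
E
```

```text
clock: 21.95
tool_pos: [0.552, -0.0052, 0.1534]
eef_rot: [0.603, 0.798, 0.0, 0.0]
contact_force: [0.4, 0.1, -0.3]
opening: 0.088
finger_force: 25.0
line [(array([303.7, 250.8]), 0.57), (array([267.9, 432.4]), 0.42)]
eye [(array([401.1, 171.5]), 0.93), (array([183.7, 353.7]), 0.34)]
slot [(array([302. , 250.2]), 0.79)]
[ 0.55201077 -0.00518384  0.15336618] [-0.43652868  0.4444992  -1.33514616]
pred line [305.1 251.1] eye hung [402.9 174.6]
orange 171 [ 0.54510933 -0.0130438   0.12555311] [0.5589257  0.01135588 0.19723515]
top 0.12938710174715626 frame shoulder z [0.13105116 0.13422485 0.13514784]
```

Run:
```python
from h import *
for c in("top","side"):
    im,d=eyes.snapshot(c);hsv=cv2.cvtColor(im,cv2.COLOR_BGR2HSV).astype(int);P=cloud(c,d)
    m=(d>0)&((hsv[...,0]<8)|(hsv[...,0]>174))&(hsv[...,1]>150)&(np.hypot(P[...,0]-.4415,P[...,1]+.2973)<.03)&(P[...,2]>.14);Q=P[m]
    print(c,len(Q),Q.mean(0),Q.max(0)[2])
    rk=lambda h0,h1:P[(d>0)&(hsv[...,0]>=h0)&(hsv[...,0]<=h1)&(hsv[...,1]>120)&(np.hypot(P[...,0]-.499,P[...,1]-.285)<.09)&(P[...,2]>.1)]
    g=rk(45,80);print("green",len(g),g.mean(0) if len(g) else 0,"orange left",len(rk(3,20)))
print(r.get_state()["contact_force"],r.get_state()["tool_pos"])
print(r.finish_job())
```

```text
<stdin>:5: RuntimeWarning: Mean of empty slice.
  ret = um.true_divide(
Traceback (most recent call last):
ValueError: zero-size array to reduction operation maximum which has no identity
```

Run:
```python
from h import *
for c in("top","side"):
    im,d=eyes.snapshot(c);hsv=cv2.cvtColor(im,cv2.COLOR_BGR2HSV).astype(int);P=cloud(c,d)
    near=(d>0)&(np.hypot(P[...,0]-.4415,P[...,1]+.2973)<.03)
    a=P[near&(P[...,2]>.172)&(P[...,2]<.25)];print(c,"tab zone",len(a),a.mean(0) if len(a) else 0,a[:,2].max() if len(a) else 0)
    if len(a): print(np.median(hsv[near&(P[...,2]>.172)&(P[...,2]<.25)],0))
    b=P[near&(P[...,2]>.06)&(P[...,2]<.135)];print("blade",len(b),b.mean(0) if len(b) else 0)
```

```text
top tab zone 0 0 0
blade 0 0
side tab zone 116 [ 0.44194922 -0.29118466  0.19549887] 0.2139756674282841
[  2.  164.5 102. ]
blade 335 [ 0.448769   -0.29256     0.10702548]
```

```bash
python3 -c "
from h import *
print(r.get_state()['contact_force'],r.get_state()['tool_pos']);print(r.finish_job())"
```

```text
[-0.27429328 -1.36076992 -0.27448713] [ 0.55197749 -0.00518343  0.15333279]
the job is handed in; nothing more can be done
None
```

The job is handed in: the shutter hangs released on the dark stand's peg, and the orange filter is held upright in the slot with its white line level with the photometer's top (within about 1 mm by the cameras), with no measurable side force.

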